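# Clear and level the chocolate slab, and prove it under load

### The arm

A 7-joint arm with a two-finger parallel gripper is mounted at the origin on a cart in front of the work surface, level with it; the furniture and walls round the work are solid. World frame = base frame: x ahead of the robot, y to its left, z up, the work surface at z = 0. Lengths are in mm, angles in rad, forces in N, time in s.
With the tool pointing down it reaches from about 400 to 900 mm from the base axis. Payload 5.5 kg.
Tool frame: the origin (TCP) lies at the very end of the fingers, on their centre line; the grasp point (between the pads) lies 19 mm behind it; z points along the fingers, y is the line along which they close (so a half turn about z gives the same grasp; the last joint's range is limited). The gripper opens to 85 mm and grips with 20 to 120 N. Pads are 22 mm wide; open, the fingers measure 114 mm over their backs; the gripper's body (76 mm by 85 mm) begins 54 mm behind the grasp point. The pads swing forward as they close: fully open they stand 13 mm farther back than shut.
Start: joints at [1.402, 0.501, -0.427, 1.55, 0.221, 1.138, -0.21], TCP at [272.061, -590.324, 231.31] pointing down, gripper open.
Joint ranges: [-2.88, 2.88], [-0.31, 2.03], [-1.54, 1.56], [0.2, 2.42], [-1.41, 4.55], [0.19, 2.02], [-2.57, 2.57]. Speed limits (rad/s): [2.57, 2.57, 3.14, 3.14, 3.14, 3.14, 3.14].

### API

Orientations are given as a 3x3 rotation matrix whose columns are the frame's x, y, z axes.
In Python, from bench import bot gives the robot as it stands. The module is installed in compiled form; this text tells all that it offers.
- The arm moves only by the tool pendant, called after "Emit:" as name(argument=value, ...) on one line, values as JSON. Schema: {"type":"object","properties":{"plan":{"type":"array","items":{"type":"array","items":{"type":"array","items":{"type":"number"},"minItems":7,"maxItems":7},"minItems":1,"maxItems":8},"minItems":1,"maxItems":1},"grip_force":{"type":"number"},"only":{"type":"string"},"quiet":{"type":"boolean"},"lines":{"type":"string"}},"required":["plan"],"additionalProperties":false}. plan is a list that holds a single list of rows (three levels of brackets), with 1 to 8 rows, each of 7 numbers: a rotation vector rx, ry, rz in fractions of the full range, 1 being 2 rad, then dx, dy, dz in fractions of the full range, 1 being 500 mm, then the finger opening in mm; each row is the pose to reach, as a shift and turn from the pose commanded when the call began, along the tool's axes at that moment; what a row does not reach only later rows make up. A row lasts 1/8 s, in which the tool goes at most 62.5 mm and 0.188 rad, less where a joint would pass 70% of its speed; a pose out of reach is approached as far as the arm can. The fingers move at their own pace and stop on an object; grip_force is the grip in N (left out, the last holds). Time passes only in rows, so rows that do not move let the fingers close. The tool returns the time, the measured TCP pose, the force, the opening and the grip force at its end. only (a regular expression) keeps the lines of the reply that match it, lines (a string "A,B") keeps lines A to B, and quiet returns only ok. Shift and turn numbers lie between -1 and 1, and a call with a number outside is refused. Input that does not fit is refused with a message, and nothing moves.
- bot.read_state(): the state, without advancing time (a new reading comes with each control period).
- bot.read_camera(name): name is "scene" or "top"; returns (picture, depth): 480x640x3 uint8, red, green, blue; 480x640 float32, mm along the optical axis (not along the pixel's ray), 0 where there is no reading.
- bot.camera_params(name): a dict with "vertical_fov" (degrees; the focal length in pixels is half the picture's height over the tangent of half this angle, whatever the lens; pixels are square), "cx", "cy" (the principal point, pixels), "dist" ([k1, k2, p1, p2, k3] as OpenCV has them; the pictures are not rectified), "R" (3x3) and "t" (3): a world point X has camera coordinates R X + t. Camera axes: x right, y down, z forward; pixel columns grow to the right and rows downward; lengths in mm; the calibration is good to about 2 mm. A picture is of the moment at which its call begins. camera_params takes no time and is no camera call.
- bot.finish_job(): hands the job in; it is judged then, once.
The state is a dict: "clock": time; "qpos": joint angles; "qd": joint speeds; "joint_efforts": joint torques, N m; "position": TCP position; "eef_rot": TCP orientation; "wrist_force": force on the tool from outside, world axes, zero at the start; "moment": the same for the moment, N m; "gripper_width": finger opening in mm; "grip_force": force on a finger pad.
Only numpy, scipy, OpenCV 4.12 (cv2) and the standard library are available. Lean on these libraries where they do the work, as an engineer would, in place of code of your own. Each camera call takes 0.05 s, during which the arm holds its last target. There are 200 camera calls.

### The job

Using the scraper block, push the chocolate chips along the marble slab and over its end into the clear tub, and stand the scraper back on the worktop. Then stand the spirit level lengthwise in the middle of the clean slab, let go of it, and turn the black knob of the levelling foot until the bubble rests between its two rings. Finally press the level down onto the slab with about the weight of a kilogram to prove that it stays true under load, and finish while still pressing, with the bubble between the rings; leave the jar, the green tub and the fish tin alone, and do not touch the chips with the fingers.

Things in the scene. Friction and masses are not known exactly. Their poses are not given: they have to be found in the camera images.
- slab_top (a point): centre of the top face of the white marble pouring slab: 160 mm across (x, away from the robot), 300 mm long (y, towards the tub), 20 mm thick, top about 92 mm above the worktop when level; z up out of the slab. It stands on two fixed feet under the tub end and one screw foot beyond the other end, so it tips lengthwise only, about a cross axis 100 mm from this point towards +y
- slab_tub_end (a point): middle of the slab's top edge at the tub end, 150 mm from slab_top along its +y
- slab_knob_end (a point): middle of the slab's top edge at the knob end, 150 mm from slab_top along its -y; at the start this edge is 1.3 to 3 mm too low
- knob_grip (a point): point (it does not turn) on the vertical axis of the levelling screw, mid-height of its black knurled round hand knob: 37 mm diameter, from 14 mm below to 14 mm above this point, about 118 mm above the worktop, 35 mm beyond the slab's knob end and clear above its surface
- spirit_level: yellow spirit level with black end caps, 170 mm long (x), 24 mm wide (y), 44 mm high (z), about 0.25 kg; origin at the centre of its underside, on which it stands. A yellow-green vial lies along x in a 52 mm long notch in the middle of its top edge (vial top 42.5 mm high); the top on both sides of the notch is flat
- bubble (a joint): position of the pale bubble along the level's own x, m; 0 is mid-vial, it ends at -0.013 and 0.013. It is 14 mm long; two black rings 9.5 mm either side of the middle, so it is between them within 0.0025. It floats to the higher end: 1 mm per mrad of tilt, so 5 mm per rad of the knob with the level lengthwise on the slab; settles in about 0.7 s
- scraper: scraper block, beech grip in a steel shoe, standing on the shoe: shoe 144 mm long (x), 34 mm wide (y), 16 mm high; above it the wooden grip, 138 x 28 mm, to 60 mm height; about 0.22 kg; origin at the centre of its underside; both long sides scrape alike
- tub: clear empty plastic food tub standing under the slab's end, 158 (x) x 243 (y) mm, rim 66 mm high, inside about 124 x 208 mm; origin at the centre of its underside. Its rim reaches a little way under the end of the slab, so that what is pushed over that edge falls in
- chip1: dark brown chip of hardened chocolate lying loose on the slab: round drip, 25 mm across, 9 mm high; origin at its underside
- chip2: dark brown chip of hardened chocolate lying loose on the slab: flat shard, 26 x 22 mm, 8 mm high; origin at its underside
- chip3: dark brown chip of hardened chocolate lying loose on the slab: drop with a tail, 30 x 22 mm, 9 mm high; origin at its underside
- chip4: dark brown chip of hardened chocolate lying loose on the slab: lump, 28 x 20 mm, 9 mm high; origin at its underside
- jar: glass jar with a red lid, 65 mm across, 99 mm tall; a bystander; origin at the centre of its underside
- butter_tub: green lidded tub, 96 x 137 x 53 mm; a bystander; origin at the centre of its underside
- fish_tin: flat oblong fish tin with a blue top, 63 x 105 x 26 mm; a bystander; origin at the centre of its underside
- slab: the marble slab with its steel under-frame (see slab_top); origin on the axis it tips about, 26 mm below its top face. Pressed at mid-length it gives slightly: the bubble moves about 0.02 mm per newton towards the tub end
- knob: the knob itself; origin on its axis at its underside, x and y turn with it. It is 0.06 N m stiff, stays where it is left and keeps its height; clockwise seen from above lifts the knob end of the slab (5 mrad of tilt per rad). From the start to level it needs about 1.1 to 2.4 rad clockwise and it can go 3 rad past level

How it is judged:
By the outcome, as a careful person would: the job done as asked, in the order asked, and still so for the second after the job is handed in, while the arm keeps its last pose, push and grip.
It also fails if it takes over 72 s, if anything falls off the work surface, if the arm or the gripper's body presses on something with over 40 N, if the wrist force passes 120 N, or if a joint passes its speed limit or range.

## Working session

There is one attempt and no reset: what is moved stays moved. The work goes in short steps, Python scripts to look and compute and a tool call to move; the robot and the scene stay as the last step left them, time stands still between calls to the robot, and variables do not carry over. Pictures are saved under pics/ and viewed, at most 10 in all, crops included, and the job is handed in when it is done.

```bash
mkdir -p pics; cat > h.py <<'E'
import numpy as np, cv2
from bench import bot
def cam(n):
    p=bot.camera_params(n); f=240/np.tan(np.radians(p["vertical_fov"])/2)
    K=np.array([[f,0,p["cx"]],[0,f,p["cy"]],[0,0,1.]])
    return K,np.array(p["dist"],float),np.array(p["R"],float),np.array(p["t"],float)
def ray(n,px,z):
    "pixels -> world points on plane z"
    K,d,R,t=cam(n)
    u=cv2.undistortPoints(np.array(px,float).reshape(-1,1,2),K,d).reshape(-1,2)
    D=np.c_[u,np.ones(len(u))]@R; C=-R.T@t
    return C+D*((z-C[2])/D[:,2])[:,None]
def proj(n,X):
    K,d,R,t=cam(n)
    return cv2.projectPoints(np.array(X,float).reshape(-1,1,3),cv2.Rodrigues(R)[0],t,K,d)[0].reshape(-1,2)
def cloud(n,dep):
    K,d,R,t=cam(n); v,u=np.mgrid[:480,:640]
    q=cv2.undistortPoints(np.c_[u.ravel(),v.ravel()].astype(float).reshape(-1,1,2),K,d).reshape(-1,2)
    P=np.c_[q,np.ones(len(q))]*dep.reshape(-1,1)
    return ((P-t)@R).reshape(480,640,3)
def snap(n,name=None):
    im,de=bot.read_camera(n)
    if name: cv2.imwrite(f"pics/{name}.png",im[:,:,::-1])
    return im,de
E
python3 - <<'E'
from h import *
for n in("scene","top"):
    im,de=snap(n,n+"0"); np.savez(n+"0.npz",im=im,de=de)
    K,d,R,t=cam(n); print(n,K[0,0],K[:2,2],d,-R.T@t,R.round(3).tolist())
s=bot.read_state(); print(s)
E
```

```text
scene 482.37707107267875 [316.35551661 234.95169388] [0.0225892 0.        0.        0.        0.       ] [  448.61085118 -1165.60887206   747.57235536] [[0.997, -0.076, -0.021], [-0.057, -0.504, -0.862], [0.055, 0.86, -0.507]]
top 605.1382066551321 [312.68078586 239.26699209] [-0.14316539  0.          0.          0.          0.        ] [ 330.18108881  -17.64946808 1515.12668305] [[-0.001, -1.0, 0.014], [-0.992, -0.0, -0.124], [0.124, -0.014, -0.992]]
{'clock': 0.1, 'qpos': array([ 1.40220531,  0.50176358, -0.42680526,  1.55133127,  0.22080874,
        1.13827213, -0.21028496]), 'qd': array([-3.36282964e-05, -2.48025551e-03, -8.01021656e-04, -2.28879363e-03,
        3.28087782e-04, -3.19041256e-04, -9.36515462e-04]), 'joint_efforts': array([-1.22544289e-02, -5.70803511e+01, -5.83919585e+00, -2.81745368e+01,
        1.03832319e-02,  5.59008244e-03, -7.16401019e-06]), 'position': array([ 271.73212611, -589.8067478 ,  230.36279936]), 'eef_rot': array([[ 9.08191635e-01,  4.18554075e-01, -6.63152265e-04],
       [ 4.18554596e-01, -9.08190250e-01,  1.58775242e-03],
       [ 6.22918235e-05, -1.71954889e-03, -9.99998520e-01]]), 'wrist_force': array([-0.49825531, -0.05646111,  0.18777779]), 'moment': array([-0.02670874,  0.00744047, -0.04064847]), 'grip_force': 0.0, 'gripper_width': 85.12411288886773}
```

View pics/scene0.png

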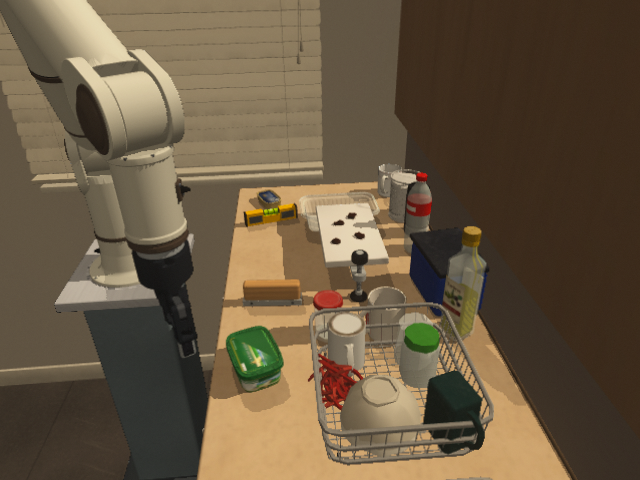

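View pics/top0.png

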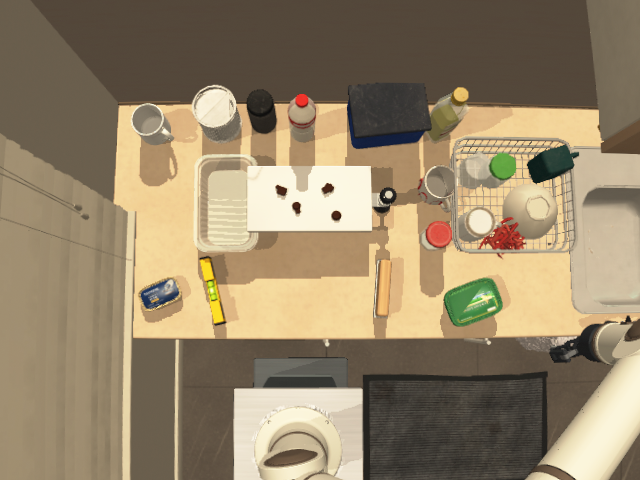

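The pictures show the slab at top px (247–371, 166–231) with four chips near (281,190), (328,188), (297,208) and (336,216). The knob is at (387,197), the scraper at (383,289), the level at (212,290) and the tub at (226,203). The jar is at (438,235), close to the knob.

```bash
cat > m.py <<'E'
from h import *
d=np.load("top0.npz"); im,de=d["im"],d["de"]; P=cloud("top",de)
hsv=cv2.cvtColor(im,cv2.COLOR_RGB2HSV)
def roi(x0,x1,y0,y1,m):
    r=np.zeros(m.shape,bool); r[y0:y1,x0:x1]=1; return r&m
def rect(m,z,nm):
    c=max(cv2.findContours(m.astype(np.uint8),0,2)[0],key=cv2.contourArea)
    w=ray("top",c.reshape(-1,2),z)[:,:2].astype(np.float32)
    r=cv2.minAreaRect(w); print(nm,np.round(r[0],1),np.round(r[1],1),round(r[2],1),"ctr",(w.min(0)+w.max(0))/2)
H=P[...,2]
slab=roi(235,385,155,245,(H>75)&(H<110)); slab=slab&(hsv[...,2]>0)
rect(roi(235,374,155,245,(H>80)&(H<115)),91,"slab")
Q=P[roi(255,365,172,226,(H>70)&(H<110))]; A=np.c_[Q[:,:2],np.ones(len(Q))]; print("plane",np.linalg.lstsq(A,Q[:,2],rcond=None)[0], Q[:,2].mean())
sl=roi(370,400,250,330,(H>45)); rect(sl,60,"scrapergrip"); print(P[sl].mean(0),np.percentile(P[sl][:,2],[5,50,95]))
rect(roi(368,400,250,330,(H>8)),12,"scr all")
lv=roi(190,235,250,335,H>33); rect(lv,44,"level"); print(np.percentile(P[lv][:,2],[5,50,95]))
kn=roi(374,400,180,220,(H>105)); rect(kn,132,"knob"); print(np.percentile(P[kn][:,2],[5,50,95]))
dark=roi(255,365,172,226,hsv[...,2]<110).astype(np.uint8)
for c in cv2.findContours(dark,0,2)[0]:
    if cv2.contourArea(c)>15:
        w=ray("top",c.reshape(-1,2),96); print("chip",w.min(0)[:2].round(),w.max(0)[:2].round())
rect(roi(180,262,145,260,(H>50)&(H<75)),66,"tub")
rect(roi(415,455,215,255,H>80),99,"jar"); rect(roi(435,510,270,330,H>40),53,"butter"); rect(roi(135,185,270,320,H>15),26,"tin")
# scene check of the scraper, level
d=np.load("scene0.npz"); im,de=d["im"],d["de"]; S=cloud("scene",de); h2=cv2.cvtColor(im,cv2.COLOR_RGB2HSV)
for nm,(x0,x1,y0,y1) in dict(scr=(235,310,270,312),level=(238,302,198,230),knob=(345,372,245,305)).items():
    q=S[y0:y1,x0:x1].reshape(-1,3); q=q[(q[:,2]>8)]; print(nm,q.min(0).round(),q.max(0).round(),np.median(q,0).round())
E
python3 m.py
```

```text
slab [605.4 -28.4] [161.  299.7] 0.1 ctr [605.4575   -28.374409]
plane [-4.13195226e-03  9.63626424e-03  9.39079904e+01] 91.11508434217079
scrapergrip [ 394.4 -208.6] [ 29.3 134.1] 85.5 ctr [ 394.42853 -208.38908]
[ 392.77018809 -205.63675343   82.80236585] [51.68846136 59.39771572 65.44400577]
scr all [ 393.7 -209.8] [ 39.9 144.8] 85.4 ctr [ 392.87082 -209.70201]
level [388.7 207.5] [168.1  26.8] 13.8 ctr [388.14218 207.35214]
[36.97205783 43.87514295 65.9805846 ]
knob [ 605.4 -211.6] [37.3 40.8] 49.9 ctr [ 604.2526  -211.71497]
[116.45301729 130.69613444 136.53888723]
chip [ 555. -102.] [575. -83.]
chip [570.  -5.] [596.  10.]
chip [613.  26.] [638.  50.]
chip [618. -86.] [643. -60.]
tub [602.2 175.5] [243.  153.2] 1.5 ctr [602.2837  175.63258]
jar [ 520.3 -337.1] [60.5 65.2] 88.6 ctr [ 520.45056 -337.0904 ]
butter [ 359.4 -428.9] [ 98.6 139.1] 18.1 ctr [ 359.402  -429.4345]
tin [380.8 341. ] [ 63.5 103.7] 24.1 ctr [381.69452 341.81808]
scr [  325. -1166.     8.] [ 469. -194.  748.] [ 399. -221.   41.]
level [  307. -1166.     8.] [492. 357. 748.] [393. 206.  28.]
knob [  449. -1166.     8.] [ 657. -107.  748.] [ 609. -215.   89.]
```

```bash
cat > d.py <<'E'
"usage: d.py x y z yawdeg : rotvec and shift in tool axes from the measured pose to tool-down pose"
import sys; from h import *
from scipy.spatial.transform import Rotation as Ro
x,y,z,a=map(float,sys.argv[1:5]); s=bot.read_state(); R=np.array(s["eef_rot"])
T=Ro.from_euler("z",a,degrees=True).as_matrix()@np.diag([1,-1,-1.])
print("now",np.round(s["position"],1),"yaw",np.degrees(np.arctan2(R[1,0],R[0,0])).round(1),"q7",s["qpos"][6].round(2),"F",np.round(s["wrist_force"],1),"t",s["clock"])
print("rot",Ro.from_matrix(R.T@T).as_rotvec().round(4),"shift",(R.T@(np.array([x,y,z])-s["position"])).round(1))
E
python3 d.py 394 -209 110 -4.5
```

```text
now [ 271.7 -589.8  230.4] yaw 24.7 q7 -0.21 F [-0.5 -0.1  0.2] t 0.1
rot [-1.700e-03  4.000e-04  5.104e-01] shift [ 270.4 -294.5  120.9]
```

The manual's scale: shifts go in shares of 500 mm and turns go in shares of 2 rad. Converting my numbers, -294.5 mm is -0.589, 270.4 mm is 0.5408, 0.51 rad is 0.255.

Emit:
pendant(plan=[[[0, 0, 0.05, 0.076, -0.084, 0.012, 85], [0, 0, 0.1, 0.152, -0.168, 0.028, 85], [0, 0, 0.15, 0.228, -0.252, 0.06, 85], [0, 0, 0.2, 0.308, -0.336, 0.1, 85], [0, 0, 0.255, 0.388, -0.42, 0.15, 85], [0, 0, 0.255, 0.464, -0.504, 0.2, 85], [0, 0, 0.255, 0.5408, -0.589, 0.242, 85], [0, 0, 0.255, 0.5408, -0.589, 0.242, 85]]])

```text
clock: 1.1
position: [394.4, -204.0, 108.9]
eef_rot: [[0.998, -0.069, -0.003], [-0.069, -0.998, 0.004], [-0.003, -0.003, -1.0]]
wrist_force: [-0.1, -1.1, 0.0]
gripper_width: 85.3
grip_force: 0.0
```

```bash
python3 d.py 394 -209 28 -4.5
```

```text
now [ 394.4 -204.   108.9] yaw -4.0 q7 -1.43 F [-0.1 -1.1  0. ] t 1.1
rot [-0.0033  0.0028  0.0095] shift [ 0.2  5.3 80.9]
```

Converted, 80 mm is 0.16, 40 mm is 0.08.

Emit:
pendant(plan=[[[0, 0, 0, 0, 0, 0.08, 85], [0, 0, 0, 0, 0, 0.16, 85], [0, 0, 0, 0, 0, 0.16, 85]]])

```text
clock: 1.48
position: [391.8, -209.1, 28.3]
eef_rot: [[0.997, -0.079, -0.005], [-0.079, -0.997, 0.003], [-0.006, -0.002, -1.0]]
wrist_force: [0.7, 0.4, 0.0]
gripper_width: 85.0
grip_force: 0.0
```

```bash
python3 d.py 394 -209 28 -4.5;  python3 - <<'E'
from h import *
im,de=snap("scene","g1"); cv2.imwrite("pics/g1c.png",cv2.resize(im[200:360,180:440,::-1],None,fx=3,fy=3))
E
```

```text
now [ 391.8 -209.1   28.3] yaw -4.5 q7 -1.54 F [0.7 0.4 0. ] t 1.475
rot [-0.0024  0.0057 -0.0001] shift [ 2.2 -0.3  0.3]
```

View pics/g1c.png

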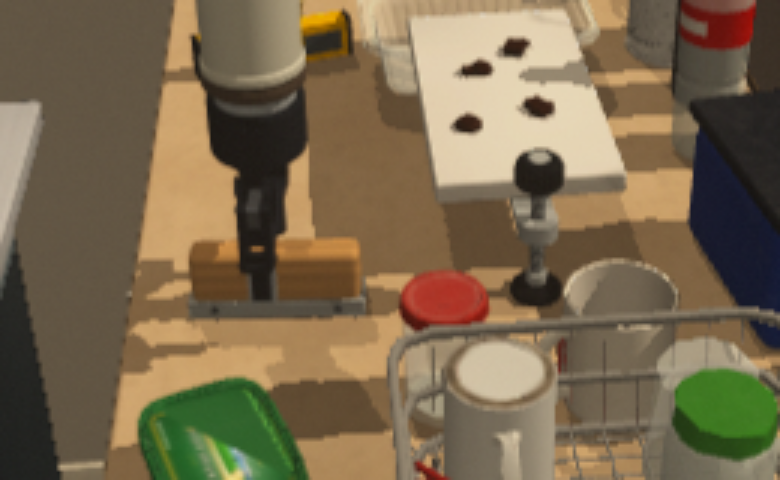

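The gripper straddles the scraper's wooden grip near its middle (crop px 262 against a shoe of 190–365). Closing now.

Emit:
pendant(plan=[[[0, 0, 0, 0, 0, 0, 20], [0, 0, 0, 0, 0, 0, 20], [0, 0, 0, 0, 0, 0, 20], [0, 0, 0, 0, 0, 0, 20], [0, 0, 0, 0, 0, 0, 20]]], grip_force=80)

```text
clock: 2.15
position: [395.0, -210.1, 31.4]
eef_rot: [[0.997, -0.078, 0.001], [-0.078, -0.997, -0.001], [0.001, 0.001, -1.0]]
wrist_force: [-1.8, 1.4, 7.8]
gripper_width: 26.7
grip_force: 78.4
```

```bash
python3 d.py 394 -209 160 -4.5
```

```text
now [ 395.  -210.1   31.4] yaw -4.5 q7 -1.55 F [-1.8  1.4  7.8] t 2.15
rot [ 0.0011 -0.0012  0.0003] shift [  -0.9   -0.9 -128.6]
```

Converted, -145 mm is -0.29, -100 mm is -0.2.

Emit:
pendant(plan=[[[0, 0, 0, 0, 0, -0.1, 20], [0, 0, 0, 0, 0, -0.2, 20], [0, 0, 0, 0, 0, -0.29, 20], [0, 0, 0, 0, 0, -0.29, 20]]])

```text
clock: 2.65
position: [396.7, -211.0, 178.7]
eef_rot: [[0.997, -0.078, 0.006], [-0.078, -0.997, -0.005], [0.006, 0.004, -1.0]]
wrist_force: [0.5, -0.1, -2.1]
gripper_width: 26.8
grip_force: 80.0
```

```bash
python3 d.py 605 -140 176 0
```

```text
now [ 396.7 -211.   178.7] yaw -4.5 q7 -1.36 F [ 0.5 -0.1 -2.1] t 2.65
rot [ 0.0045 -0.0062 -0.0784] shift [202.1 -87.1   3.7]
```

Converted, 202 mm is 0.404, 160 mm is 0.32, -0.078 rad is -0.039.

Emit:
pendant(plan=[[[0, 0, -0.01, 0.08, -0.04, 0, 20], [0, 0, -0.02, 0.16, -0.08, 0.002, 20], [0, 0, -0.03, 0.24, -0.12, 0.004, 20], [0, 0, -0.039, 0.32, -0.15, 0.006, 20], [0, 0, -0.039, 0.404, -0.174, 0.006, 20], [0, 0, -0.039, 0.404, -0.174, 0.006, 20], [0, 0, -0.039, 0.404, -0.174, 0.006, 20]]])

```text
clock: 3.52
position: [600.9, -138.6, 170.4]
eef_rot: [[1.0, 0.0, -0.004], [0.0, -1.0, 0.001], [-0.004, -0.001, -1.0]]
wrist_force: [-0.1, 0.3, -2.4]
gripper_width: 26.8
grip_force: 79.8
```

```bash
python3 d.py 605 -140 128 0
```

```text
now [ 600.9 -138.6  170.4] yaw 0.0 q7 -1.64 F [-0.1  0.3 -2.4] t 3.525
rot [-0.0005  0.0037  0.0002] shift [ 4.3  1.4 42.4]
```

Converted, 49 mm is 0.098, 47 mm is 0.094.

Emit:
pendant(plan=[[[0, 0, 0, 0.004, 0.002, 0.06, 20], [0, 0, 0, 0.008, 0.002, 0.088, 20], [0, 0, 0, 0.008, 0.002, 0.094, 20], [0, 0, 0, 0.008, 0.002, 0.098, 20], [0, 0, 0, 0.008, 0.002, 0.098, 20]]])

```text
clock: 4.15
position: [606.9, -139.8, 124.0]
eef_rot: [[1.0, -0.0, 0.001], [-0.0, -1.0, -0.0], [0.001, 0.0, -1.0]]
wrist_force: [0.1, 0.1, -2.4]
gripper_width: 26.8
grip_force: 79.9
```

```bash
python3 d.py 605 108 123 0
```

```text
now [ 606.9 -139.8  124. ] yaw -0.0 q7 -1.67 F [ 0.1  0.1 -2.4] t 4.15
rot [ 0.0003 -0.001  -0.0002] shift [  -2.  -247.8    1. ]
```

Converted, 3 mm is 0.006, -2 mm is -0.004.

Emit:
pendant(plan=[[[0, 0, 0, -0.002, 0, 0.003, 20], [0, 0, 0, -0.004, 0, 0.006, 20], [0, 0, 0, -0.004, 0, 0.006, 20]]])

```text
clock: 4.53
position: [605.1, -139.8, 121.2]
eef_rot: [[1.0, -0.0, 0.001], [-0.0, -1.0, -0.0], [0.001, 0.0, -1.0]]
wrist_force: [-0.5, 0.7, 3.1]
gripper_width: 26.9
grip_force: 80.5
```

```bash
python3 d.py 605 108 123 0
```

```text
now [ 605.1 -139.8  121.2] yaw -0.0 q7 -1.67 F [-0.5  0.7  3.1] t 4.525
rot [ 0.0004 -0.0014 -0.0003] shift [-2.000e-01 -2.478e+02 -1.900e+00]
```

Converted, -85 mm is -0.17, -70 mm is -0.14.

Emit:
pendant(plan=[[[0, 0, 0, 0, -0.02, -0.0002, 20], [0, 0, 0, 0, -0.05, -0.0004, 20], [0, 0, 0, 0, -0.08, -0.0006, 20], [0, 0, 0, 0, -0.11, -0.0008, 20], [0, 0, 0, 0, -0.14, -0.001, 20], [0, 0, 0, 0, -0.17, -0.0012, 20]]])

```text
clock: 5.28
position: [605.6, -56.0, 122.1]
eef_rot: [[1.0, -0.001, 0.002], [-0.001, -1.0, -0.003], [0.002, 0.003, -1.0]]
wrist_force: [0.4, -5.6, 6.8]
gripper_width: 26.9
grip_force: 81.0
```

```bash
python3 d.py 605 108 123 0
```

```text
now [605.6 -56.  122.1] yaw -0.1 q7 -1.81 F [ 0.4 -5.6  6.8] t 5.275
rot [ 0.0029 -0.0024 -0.0013] shift [  -0.8 -164.    -1.4]
```

Converted, -90 mm is -0.18, -75 mm is -0.15.

Emit:
pendant(plan=[[[0, 0, 0, 0, -0.03, -0.0004, 20], [0, 0, 0, 0, -0.06, -0.0006, 20], [0, 0, 0, 0, -0.09, -0.001, 20], [0, 0, 0, 0, -0.12, -0.0012, 20], [0, 0, 0, 0, -0.15, -0.0016, 20], [0, 0, 0, 0, -0.18, -0.0018, 20]]])

```text
clock: 6.02
position: [605.7, 33.6, 123.1]
eef_rot: [[1.0, -0.002, 0.002], [-0.002, -1.0, -0.003], [0.002, 0.003, -1.0]]
wrist_force: [-0.5, -6.7, 8.2]
gripper_width: 26.9
grip_force: 81.0
```

```bash
python3 d.py 605 116 123 0
```

```text
now [605.7  33.6 123.1] yaw -0.1 q7 -1.97 F [-0.5 -6.7  8.2] t 6.025
rot [ 0.0033 -0.0023 -0.0016] shift [ -0.8 -82.4  -0.2]
```

```bash
python3 - <<'E'
from h import *
im,de=snap("top","p1"); cv2.imwrite("pics/p1c.png",cv2.resize(im[140:260,180:400,::-1],None,fx=3,fy=3))
E
```

```text
(no output)
```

View pics/p1c.png

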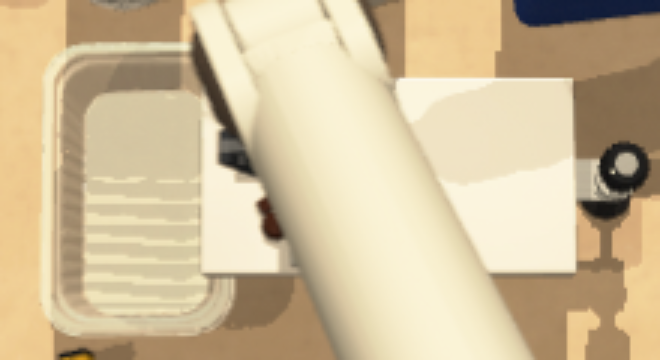

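The slab is clear behind the scraper, and a chip shows at crop px (270,215), ahead of the block near the tub end. I'll keep pushing.

Converted, -88 mm is -0.176, -75 mm is -0.15.

Emit:
pendant(plan=[[[0, 0, 0, 0, -0.03, -0.0004, 20], [0, 0, 0, 0, -0.06, -0.0008, 20], [0, 0, 0, 0, -0.09, -0.0012, 20], [0, 0, 0, 0, -0.12, -0.0016, 20], [0, 0, 0, 0, -0.15, -0.002, 20], [0, 0, 0, 0, -0.176, -0.0022, 20], [0, 0, 0, 0, -0.176, -0.0022, 20]]])

```text
clock: 6.95
position: [605.1, 125.0, 123.9]
eef_rot: [[1.0, 0.001, 0.002], [0.001, -1.0, 0.001], [0.002, -0.001, -1.0]]
wrist_force: [-0.7, -0.5, 7.5]
gripper_width: 26.9
grip_force: 80.9
```

```bash
python3 d.py 605 0 200 0
```

```text
now [605.1 125.  123.9] yaw 0.1 q7 -2.11 F [-0.7 -0.5  7.5] t 6.95
rot [-0.0008 -0.0018  0.0014] shift [-1.000e-01  1.249e+02 -7.620e+01]
```

Converted, 275 mm is 0.55, -100 mm is -0.2.

Emit:
pendant(plan=[[[0, 0, 0, 0, 0.02, -0.08, 20], [0, 0, 0, 0, 0.04, -0.152, 20], [0, 0, 0, -0.06, 0.14, -0.152, 20], [0, 0, 0, -0.13, 0.24, -0.152, 20], [0, 0, 0, -0.2, 0.34, -0.152, 20], [0, 0, 0, -0.27, 0.43, -0.14, 20], [0, 0, 0, -0.34, 0.49, -0.12, 20], [0, 0, 0, -0.41, 0.55, -0.1, 20]]])

```text
clock: 7.95
position: [397.7, -151.7, 172.1]
eef_rot: [[1.0, -0.0, -0.001], [-0.0, -1.0, 0.001], [-0.001, -0.001, -1.0]]
wrist_force: [0.2, -0.3, -1.6]
gripper_width: 26.7
grip_force: 79.9
```

```bash
python3 d.py 400 -150 33 0
python3 - <<'E'
from h import *
im,de=snap("top","p2"); im2,de2=snap("scene","p2s")
a=cv2.resize(im[140:260,180:400,::-1],None,fx=2.5,fy=2.5); b=cv2.resize(im2[180:290,280:400,::-1],None,fx=2.5,fy=2.5)
o=np.zeros((300,860,3),np.uint8); o[:,:550]=a; o[:275,555:855]=b; cv2.imwrite("pics/p2c.png",o[:, :].copy() if 0 else cv2.resize(o,(790,276)))
E
```

```text
now [ 397.7 -151.7  172.1] yaw -0.0 q7 -1.39 F [ 0.2 -0.3 -1.6] t 7.95
rot [-0.0009  0.0006 -0.    ] shift [  2.4  -1.6 139.1]
```

View pics/p2c.png

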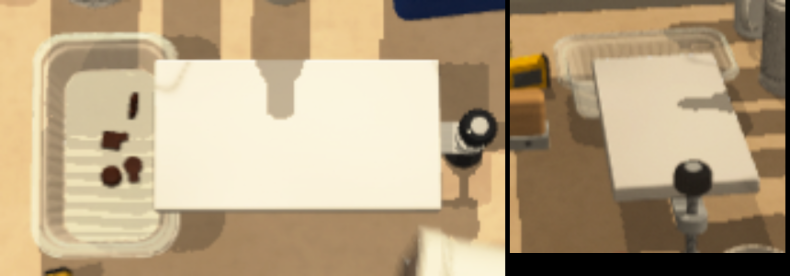

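All four chips are in the tub (crop px ≈(134,103), (114,140), (111,176), (133,168)) and the slab is clean. Next I stand the scraper down.

Converted, 139 mm is 0.278, 138 mm is 0.276.

Emit:
pendant(plan=[[[0, 0, 0, 0.002, 0, 0.1, 20], [0, 0, 0, 0.004, 0, 0.2, 20], [0, 0, 0, 0.004, 0, 0.25, 20], [0, 0, 0, 0.004, 0, 0.27, 20], [0, 0, 0, 0.004, 0, 0.276, 20], [0, 0, 0, 0.004, 0, 0.278, 20], [0, 0, 0, 0.004, 0, 0.278, 20]]])

```text
clock: 8.93
position: [402.4, -152.0, 34.8]
eef_rot: [[1.0, -0.0, 0.002], [-0.0, -1.0, -0.001], [0.002, 0.001, -1.0]]
wrist_force: [-0.1, -0.4, -2.5]
gripper_width: 26.8
grip_force: 79.7
```

```bash
python3 d.py 400 -150 31.4 0
```

```text
now [ 402.4 -152.    34.8] yaw -0.0 q7 -1.62 F [-0.1 -0.4 -2.5] t 8.925
rot [ 0.0009 -0.0017 -0.0003] shift [-2.4 -2.   3.4]
```

Converted, 4.4 mm is 0.0088, 4 mm is 0.008.

Emit:
pendant(plan=[[[0, 0, 0, 0, 0, 0.004, 20], [0, 0, 0, 0, 0, 0.008, 20], [0, 0, 0, 0, 0, 0.0088, 20], [0, 0, 0, 0, 0, 0.0088, 20]]])

```text
clock: 9.43
position: [402.0, -151.9, 31.3]
eef_rot: [[1.0, -0.0, 0.001], [-0.0, -1.0, -0.002], [0.001, 0.002, -1.0]]
wrist_force: [-6.9, 2.9, 24.1]
gripper_width: 26.9
grip_force: 83.5
```

```bash
python3 d.py 400 -150 31.4 0
```

```text
now [ 402.  -151.9   31.3] yaw -0.0 q7 -1.62 F [-6.9  2.9 24.1] t 9.425
rot [ 0.0019 -0.0006 -0.0001] shift [-2.  -1.9 -0.1]
```

Converted, -100 mm is -0.2, -85 mm is -0.17, -0.06 rad is -0.03.

Emit:
pendant(plan=[[[0, 0, 0, 0, 0, -0.003, 20], [0, 0, 0, 0, 0, -0.003, 40], [0, 0, 0, 0, 0, -0.003, 85], [0, 0, 0, 0, 0, -0.003, 85], [0, 0, 0, 0, 0, -0.004, 85], [0, 0, 0, 0, 0, -0.08, 85], [0, 0, 0, 0, 0, -0.17, 85], [0, 0, -0.03, -0.008, -0.1, -0.2, 85]]], grip_force=60)

```text
clock: 10.42
position: [400.0, -104.4, 132.0]
eef_rot: [[0.999, 0.054, 0.005], [0.054, -0.999, -0.002], [0.005, 0.003, -1.0]]
wrist_force: [0.3, 1.4, -1.7]
gripper_width: 85.0
grip_force: 0.0
```

```bash
python3 d.py 388.5 207.5 120 13.8
```

```text
now [ 400.  -104.4  132. ] yaw 3.1 q7 -1.52 F [ 0.3  1.4 -1.7] t 10.425
rot [ 0.003  -0.0048 -0.1869] shift [   5.3 -312.1   11.2]
```

Converted, -312 mm is -0.624, -180 mm is -0.36, -0.187 rad is -0.0935.

Emit:
pendant(plan=[[[0, 0, -0.015, 0, -0.12, 0.008, 85], [0, 0, -0.03, 0.002, -0.24, 0.016, 85], [0, 0, -0.045, 0.004, -0.36, 0.022, 85], [0, 0, -0.065, 0.006, -0.48, 0.022, 85], [0, 0, -0.0935, 0.0106, -0.6, 0.022, 85], [0, 0, -0.0935, 0.0106, -0.624, 0.022, 85], [0, 0, -0.0935, 0.0106, -0.624, 0.022, 85]]])

```text
clock: 11.3
position: [383.7, 210.6, 118.3]
eef_rot: [[0.969, 0.246, -0.001], [0.246, -0.969, -0.0], [-0.001, -0.0, -1.0]]
wrist_force: [-0.2, -0.3, -0.2]
gripper_width: 84.9
grip_force: 0.0
```

```bash
python3 d.py 388.5 207.5 6 13.8
python3 - <<'E'
from h import *
im,de=snap("top","q"); hsv=cv2.cvtColor(im,cv2.COLOR_RGB2HSV)
m=cv2.inRange(hsv,(20,150,120),(32,255,255)); m[:,250:]=0; m[:250]=0
im2,_=snap("scene"); cv2.imwrite("pics/q2.png",cv2.resize(im2[150:330,190:390,::-1],None,fx=3,fy=3))
E
```

```text
now [383.7 210.6 118.3] yaw 14.3 q7 -2.21 F [-0.2 -0.3 -0.2] t 11.3
rot [-0.0001  0.0007  0.008 ] shift [  4.    4.2 112.3]
```

View pics/q2.png

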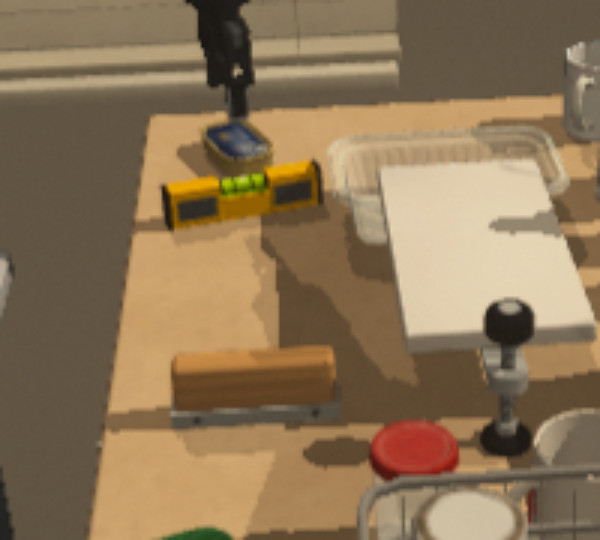

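The scraper stands upright and free on the worktop (crop px 255,385). The open gripper hovers over the level. Descending.

Converted, 110 mm is 0.22, 108 mm is 0.216, 0.008 rad is 0.004.

Emit:
pendant(plan=[[[0, 0, 0.004, 0.006, 0.007, 0, 60], [0, 0, 0.004, 0.008, 0.008, 0.08, 60], [0, 0, 0.004, 0.008, 0.008, 0.16, 60], [0, 0, 0.004, 0.008, 0.008, 0.2, 60], [0, 0, 0.004, 0.008, 0.008, 0.216, 60], [0, 0, 0.004, 0.008, 0.008, 0.22, 60], [0, 0, 0.004, 0.008, 0.008, 0.22, 60]]])

```text
clock: 12.28
position: [389.8, 207.1, 9.2]
eef_rot: [[0.972, 0.236, 0.001], [0.236, -0.972, 0.0], [0.001, -0.0, -1.0]]
wrist_force: [-0.1, -0.3, 0.2]
gripper_width: 60.4
grip_force: 0.0
```

```bash
python3 d.py 388.5 207.5 6 13.8
```

```text
now [389.8 207.1   9.2] yaw 13.6 q7 -2.42 F [-0.1 -0.3  0.2] t 12.275
rot [-0.0001 -0.0014 -0.0027] shift [-1.2 -0.7  3.2]
```

Converted, 3 mm is 0.006, -1 mm is -0.002.

Emit:
pendant(plan=[[[0, 0, 0, -0.002, -0.001, 0.006, 60], [0, 0, 0, -0.002, -0.001, 0.006, 15], [0, 0, 0, -0.002, -0.001, 0.006, 15], [0, 0, 0, -0.002, -0.001, 0.006, 15], [0, 0, 0, -0.002, -0.001, 0.006, 15]]], grip_force=50)

```text
clock: 12.9
position: [388.2, 207.9, 6.0]
eef_rot: [[0.972, 0.237, 0.001], [0.237, -0.972, 0.0], [0.001, -0.0, -1.0]]
wrist_force: [-1.5, -0.2, 4.6]
gripper_width: 23.1
grip_force: 49.3
```

```bash
python3 d.py 388.5 207.5 176 13.8
```

```text
now [388.2 207.9   6. ] yaw 13.7 q7 -2.42 F [-1.5 -0.2  4.6] t 12.9
rot [-0.0002 -0.0008 -0.0016] shift [   0.4    0.4 -170. ]
```

Converted, -160 mm is -0.32, -150 mm is -0.3, -0.4 rad is -0.2.

Emit:
pendant(plan=[[[0, 0, 0, 0, 0, -0.08, 15], [0, 0, 0, 0, 0, -0.19, 15], [0, 0, -0.05, 0, 0, -0.3, 15], [0, 0, -0.125, 0, 0, -0.32, 15], [0, 0, -0.2, 0, 0, -0.32, 15], [0, 0, -0.2, 0, 0, -0.32, 15]]])

```text
clock: 13.65
position: [387.6, 206.9, 165.3]
eef_rot: [[0.804, 0.595, -0.001], [0.595, -0.804, -0.0], [-0.001, 0.0, -1.0]]
wrist_force: [-0.3, 0.5, -3.7]
gripper_width: 22.6
grip_force: 50.4
```

```bash
python3 d.py 605.4 -28.4 165 90
```

```text
now [387.6 206.9 165.3] yaw 36.5 q7 -1.77 F [-0.3  0.5 -3.7] t 13.65
rot [-2.000e-04  7.000e-04 -9.336e-01] shift [3.510e+01 3.187e+02 3.000e-01]
```

Converted, 319 mm is 0.638, 285 mm is 0.57, -0.934 rad is -0.467.

Emit:
pendant(plan=[[[0, 0, -0.06, 0.01, 0.09, 0, 15], [0, 0, -0.125, 0.02, 0.18, 0, 15], [0, 0, -0.2, 0.03, 0.28, 0, 15], [0, 0, -0.275, 0.04, 0.38, 0, 15], [0, 0, -0.35, 0.052, 0.48, 0, 15], [0, 0, -0.415, 0.064, 0.57, 0, 15], [0, 0, -0.467, 0.07, 0.638, 0, 15], [0, 0, -0.467, 0.07, 0.638, 0, 15]]])

```text
clock: 14.65
position: [607.1, -31.6, 163.7]
eef_rot: [[0.006, 1.0, -0.002], [1.0, -0.006, -0.0], [-0.0, -0.002, -1.0]]
wrist_force: [-0.5, 0.7, -3.8]
gripper_width: 23.0
grip_force: 50.4
```

```bash
python3 d.py 605.4 -28.4 105 90
```

```text
now [607.1 -31.6 163.7] yaw 89.6 q7 -0.46 F [-0.5  0.7 -3.8] t 14.65
rot [-0.0018  0.0001 -0.0062] shift [ 3.1 -1.6 58.7]
```

Converted, 62 mm is 0.124, 58 mm is 0.116, -0.006 rad is -0.003.

Emit:
pendant(plan=[[[0, 0, -0.003, 0.004, -0.002, 0.04, 15], [0, 0, -0.003, 0.006, -0.0032, 0.09, 15], [0, 0, -0.003, 0.006, -0.0032, 0.116, 15], [0, 0, -0.003, 0.006, -0.0032, 0.124, 15], [0, 0, -0.003, 0.006, -0.0032, 0.124, 15], [0, 0, -0.003, 0.006, -0.0032, 0.124, 15]]])

```text
clock: 15.4
position: [605.3, -24.6, 104.4]
eef_rot: [[-0.008, 1.0, 0.001], [1.0, 0.008, -0.0], [-0.0, 0.001, -1.0]]
wrist_force: [-0.2, 0.2, -2.7]
gripper_width: 22.8
grip_force: 50.4
```

```bash
python3 d.py 605.4 -28.4 97 90
```

```text
now [605.3 -24.6 104.4] yaw 90.5 q7 -0.51 F [-0.2  0.2 -2.7] t 15.4
rot [0.0015 0.0001 0.008 ] shift [-3.8  0.1  7.4]
```

Converted, 6.5 mm is 0.013, 5 mm is 0.01, 0.008 rad is 0.004.

Emit:
pendant(plan=[[[0, 0, 0.004, -0.0076, 0, 0.006, 15], [0, 0, 0.004, -0.0076, 0, 0.01, 15], [0, 0, 0.004, -0.0076, 0, 0.013, 15], [0, 0, 0.004, -0.0076, 0, 0.013, 15]]])

```text
clock: 15.9
position: [604.9, -29.2, 97.4]
eef_rot: [[0.0, 1.0, 0.0], [1.0, -0.0, -0.001], [-0.001, 0.0, -1.0]]
wrist_force: [-0.8, -2.4, 1.8]
gripper_width: 23.1
grip_force: 51.1
```

```bash
python3 d.py 605.4 -28.4 97 90
```

```text
now [604.9 -29.2  97.4] yaw 90.0 q7 -0.51 F [-0.8 -2.4  1.8] t 15.9
rot [ 0.0003  0.0008 -0.0004] shift [0.8 0.5 0.4]
```

Converted, -145 mm is -0.29, -95 mm is -0.19, -0.4 rad is -0.2.

Emit:
pendant(plan=[[[0, 0, 0, 0, 0, 0, 35], [0, 0, 0, 0, 0, 0, 50], [0, 0, 0, 0, 0, 0, 50], [0, 0, 0, 0, 0, -0.06, 60], [0, 0, 0, 0, 0, -0.16, 70], [0, 0, -0.05, -0.09, 0, -0.17, 80], [0, 0, -0.125, -0.19, 0, -0.17, 85], [0, 0, -0.2, -0.29, 0, -0.17, 85]]])

```text
clock: 16.9
position: [604.9, -174.9, 182.5]
eef_rot: [[-0.395, 0.919, 0.001], [0.919, 0.395, -0.001], [-0.001, 0.001, -1.0]]
wrist_force: [0.4, -0.3, 0.2]
gripper_width: 85.1
grip_force: 0.0
```

```bash
python3 d.py 605.2 -212.7 104 115
python3 - <<'E'
from h import *
im,de=snap("top","r1")
im2,_=snap("scene","r1s"); cv2.imwrite("pics/r1c.png",np.hstack([cv2.resize(im2[170:290,290:390,::-1],(400,480)),cv2.resize(im[140:260,300:400,::-1],(400,480))]))
E
```

```text
now [ 604.9 -174.9  182.5] yaw 113.2 q7 0.15 F [ 0.4 -0.3  0.2] t 16.9
rot [ 0.0006  0.0009 -0.0307] shift [-34.8 -14.7  78.5]
```

View pics/r1c.png

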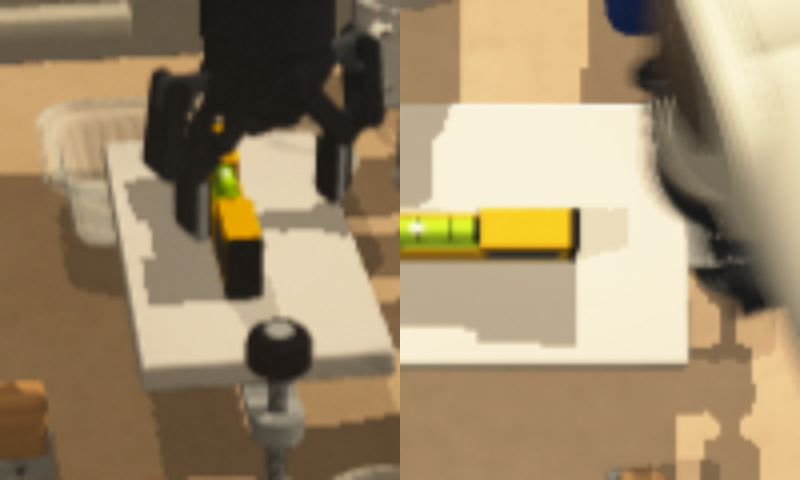

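The level stands lengthwise in the middle of the slab; its black end cap is at right-crop px (575,232) and the vial with its rings ends near (475,230). Next, the knob.

Converted, 78 mm is 0.156, 75 mm is 0.15, -0.03 rad is -0.015.

Emit:
pendant(plan=[[[0, 0, -0.015, -0.068, -0.028, 0, 85], [0, 0, -0.015, -0.0696, -0.0294, 0, 85], [0, 0, -0.015, -0.0696, -0.0294, 0.06, 85], [0, 0, -0.015, -0.0696, -0.0294, 0.12, 85], [0, 0, -0.015, -0.0696, -0.0294, 0.15, 85], [0, 0, -0.015, -0.0696, -0.0294, 0.156, 85], [0, 0, -0.015, -0.0696, -0.0294, 0.156, 85]]])

```text
clock: 17.88
position: [605.4, -210.9, 104.8]
eef_rot: [[-0.417, 0.909, 0.001], [0.909, 0.417, 0.0], [-0.0, 0.001, -1.0]]
wrist_force: [0.4, 0.1, 0.9]
gripper_width: 85.4
grip_force: 0.0
```

```bash
python3 d.py 605.2 -212.7 104 115
```

```text
now [ 605.4 -210.9  104.8] yaw 114.7 q7 0.18 F [0.4 0.1 0.9] t 17.875
rot [ 0.0011  0.0004 -0.006 ] shift [-1.5 -0.9  0.8]
```

Converted, -1.5 mm is -0.003, -0.9 mm is -0.0018.

Emit:
pendant(plan=[[[0, 0, 0, -0.003, -0.0018, 0, 85], [0, 0, 0, -0.003, -0.0018, 0, 30], [0, 0, 0, -0.003, -0.0018, 0, 30], [0, 0, 0, -0.003, -0.0018, 0, 30], [0, 0, 0, -0.003, -0.0018, 0, 30]]], grip_force=40)

```text
clock: 18.5
position: [610.0, -210.9, 106.4]
eef_rot: [[-0.419, 0.908, 0.011], [0.908, 0.419, 0.002], [-0.003, 0.011, -1.0]]
wrist_force: [10.5, 3.5, -0.3]
gripper_width: 35.8
grip_force: 41.1
```

```bash
python3 d.py 605.2 -212.7 104 115
cat > b.py <<'E'
import sys; from h import *
im,de=snap("top",sys.argv[1]); hsv=cv2.cvtColor(im,cv2.COLOR_RGB2HSV)
c=proj("top",[[605,-28,134],[605,-56,134],[605,0,134]]).round(1); print(c.tolist())
x0,x1=int(c[2,0])-3,int(c[1,0])+4; y=int(round(c[0,1]))
print("yw",ray("top",[[u,y] for u in range(x0,x1)],134)[[0,-1],1])
for v in range(y-3,y+4): print(v,' '.join(f"{a:3d}" for a in hsv[v,x0:x1,1]))
print("V  ",' '.join(f"{a:3d}" for a in hsv[y,x0:x1,2])); print("px ",x0)
cv2.imwrite(f"pics/{sys.argv[1]}c.png",cv2.resize(im[y-8:y+9,x0-3:x1+3,::-1],None,fx=20,fy=20,interpolation=0))
E
python3 b.py v1
```

```text
now [ 610.  -210.9  106.4] yaw 114.7 q7 0.18 F [10.5  3.5 -0.3] t 18.5
rot [ 0.0113  0.0026 -0.0045] shift [ 0.4 -5.1  2.3]
[[308.9, 195.3], [320.9, 195.3], [296.8, 195.3]]
yw [  8.86366916 -60.82890237]
192 189 189 188 189  83  64  63  63  62  63  63  63  63  63  64  63  64  46  44  44  43  42  42  43  42  42  68 158 183 184 184
193 219 219 218 220 195 154 150 150 151 150 150 149 150 149 150 151 152 152 152 152 142 140 140 140 140 148 144 201 218 219 218
194 218 219 220 219 215 207 213 214 214 213 201 210 212 212 213 214 215 215 215 219 216 214 215 216 215 209 209 221 218 219 218
195 218 219 220 219 203 155 207 207 204 155 115  96 155 195 206 208 207 206 207 208 209 206 207 207 206 189 138 219 219 219 218
196 220 219 218 219 199 147 202 202 189  73  21  17  69 160 200 202 202 201 201 199 202 202 201 201 201 183 128 218 217 217 218
197 218 219 219 219 202 151 204 204 189  98  54  46  76 156 201 204 206 204 204 202 206 206 207 206 207 184 125 221 218 218 217
198 219 217 217 220 212 156 210 213 206 170 117  82 130 184 209 211 211 211 211 210 213 210 213 211 211 193 151 221 218 218 218
V   250 250 250 250 146  89 240 248 248 247 249 205 244 248 248 248 248 248 248 180 242 248 248 248 248 147  61 244 250 250 250
px  293
```

Converted, 5 mm is 0.01, 3 mm is 0.006.

Emit:
pendant(plan=[[[0, 0, 0, 0, 0.006, 0, 30], [0, 0, 0, 0, 0.01, 0, 30], [0, 0, 0, 0, 0.01, 0, 30]]])

```text
clock: 18.92
position: [610.2, -210.9, 106.3]
eef_rot: [[-0.417, 0.909, 0.002], [0.909, 0.417, -0.001], [-0.002, 0.001, -1.0]]
wrist_force: [-2.9, -0.1, 10.9]
gripper_width: 35.7
grip_force: 42.3
```

```bash
python3 d.py 605.2 -212.7 104 115; python3 - <<'E'
from h import *
S=np.load("scene0.npz"); im,de=S["im"],S["de"]; hsv=cv2.cvtColor(im,cv2.COLOR_RGB2HSV)
m=np.zeros(de.shape,np.uint8); m[240:275,345:375]=255; m&=cv2.inRange(hsv,(0,0,0),(180,255,70))
c=max(cv2.findContours(m,0,2)[0],key=cv2.contourArea); x,y,w,h=cv2.boundingRect(c); print(x,y,w,h)
print(ray("scene",[[x-.5,y+h/2],[x+w-.5,y+h/2]],118))
E
```

```text
now [ 610.2 -210.9  106.3] yaw 114.7 q7 0.18 F [-2.9 -0.1 10.9] t 18.925
rot [ 0.0013  0.0018 -0.006 ] shift [ 0.4 -5.3  2.3]
352 251 16 22
[[ 589.42190746 -231.75269944  118.        ]
 [ 626.55071916 -235.76012659  118.        ]]
```

Converted, -1.5 mm is -0.003, -0.5 mm is -0.001, 1 rad is 0.5.

Emit:
pendant(plan=[[[0, 0, 0.05, 0, -0.001, -0.003, 30], [0, 0, 0.11, 0, -0.001, -0.003, 30], [0, 0, 0.175, 0, -0.001, -0.003, 30], [0, 0, 0.24, 0, -0.001, -0.003, 30], [0, 0, 0.3, 0, -0.001, -0.003, 30], [0, 0, 0.365, 0, -0.001, -0.003, 30], [0, 0, 0.43, 0, -0.001, -0.003, 30], [0, 0, 0.5, 0, -0.001, -0.003, 30]]])

```text
clock: 19.92
position: [612.1, -211.0, 106.5]
eef_rot: [[0.543, 0.84, 0.007], [0.84, -0.543, 0.0], [0.004, 0.006, -1.0]]
wrist_force: [9.4, -1.2, -4.4]
gripper_width: 35.7
grip_force: 40.9
```

```bash
python3 d.py 605.2 -212.7 104 115
```

```text
now [ 612.1 -211.   106.5] yaw 57.1 q7 -0.7 F [ 9.4 -1.2 -4.4] t 19.925
rot [ 7.50e-03 -8.00e-04 -1.01e+00] shift [-5.2 -4.8  2.4]
```

Converted, 0.75 rad is 0.375.

Emit:
pendant(plan=[[[0, 0, 0.06, 0, 0, 0, 30], [0, 0, 0.125, 0, 0, 0, 30], [0, 0, 0.19, 0, 0, 0, 30], [0, 0, 0.25, 0, 0, 0, 30], [0, 0, 0.31, 0, 0, 0, 30], [0, 0, 0.375, 0, 0, 0, 30], [0, 0, 0.375, 0, 0, 0, 30], [0, 0, 0.375, 0, 0, 0, 30]]])

```text
clock: 20.92
position: [613.0, -212.2, 106.5]
eef_rot: [[0.969, 0.248, 0.009], [0.248, -0.969, -0.001], [0.009, 0.004, -1.0]]
wrist_force: [11.4, -3.5, -7.2]
gripper_width: 35.6
grip_force: 41.3
```

```bash
python3 d.py 605.2 -212.7 104 115;python3 b.py v2
```

```text
now [ 613.  -212.2  106.5] yaw 14.4 q7 -1.36 F [11.4 -3.5 -7.2] t 20.925
rot [ 0.01   -0.0031 -1.7563] shift [-7.7 -1.4  2.4]
[[308.9, 195.3], [320.9, 195.3], [296.8, 195.3]]
yw [  8.86366916 -60.82890237]
192 218 219 218 193  82  64  64  62  63  63  63  64  64  64  63  64  64  49  45  44  44  45  45  45  44  44  82 176 218 217 218
193 220 220 220 221 160 150 151 151 150 150 151 151 152 151 151 151 151 152 151 151 152 142 141 141 138 147 174 214 219 220 219
194 220 219 221 222 212 207 212 213 213 213 213 213 213 199 197 196 209 212 213 216 214 212 212 212 214 203 218 221 218 219 218
195 220 218 219 222 191 189 207 207 207 207 207 207 187 118 108 109 165 203 209 208 208 208 207 207 208 179 196 219 218 218 218
196 219 219 218 221 188 182 203 202 202 203 203 199 139  28  19  19 105 186 202 201 203 202 202 202 203 174 191 218 218 218 218
197 219 219 218 222 191 179 204 204 204 204 204 193 129  61  50  53 126 189 204 198 204 205 203 204 204 172 187 218 217 218 217
198 218 219 218 222 203 186 210 210 211 210 211 202 192 120 109 132 181 207 211 207 211 211 213 210 212 179 203 218 218 219 218
V   250 250 250 247 136 143 241 248 248 248 248 181 239 249 250 250 248 248 248 180 241 247 248 248 245 127 100 244 250 250 250
px  293
```

The manual's scale: shifts go in shares of 500 mm and turns go in shares of 2 rad. Converting my numbers, 3 mm is 0.006, 2 mm is 0.004, 0.45 rad is 0.225.

Emit:
pendant(plan=[[[0, 0, 0.06, 0.004, 0, 0.0012, 30], [0, 0, 0.12, 0.006, 0, 0.002, 30], [0, 0, 0.18, 0.006, 0, 0.002, 30], [0, 0, 0.225, 0.006, 0, 0.002, 30], [0, 0, 0.225, 0.006, 0, 0.002, 30], [0, 0, 0.225, 0.006, 0, 0.002, 30], [0, 0, 0.225, 0.006, 0, 0.002, 30], [0, 0, 0.225, 0.006, 0, 0.002, 30]]])

```text
clock: 21.98
position: [613.1, -213.1, 106.3]
eef_rot: [[0.98, -0.198, 0.004], [-0.198, -0.98, -0.003], [0.004, 0.003, -1.0]]
wrist_force: [1.2, -5.2, 6.3]
gripper_width: 35.8
grip_force: 42.5
```

```bash
python3 d.py 605.2 -212.7 104 115;python3 b.py v3 | grep -E '^(195|196|197|V)'
```

```text
now [ 613.1 -213.1  106.3] yaw -11.4 q7 -1.75 F [ 1.2 -5.2  6.3] t 21.975
rot [ 6.3000e-03  3.0000e-04 -2.2066e+00] shift [-7.8  1.2  2.3]
195 220 219 219 222 186 187 206 207 206 206 209 209 207 186 118 108 108 165 201 208 207 206 207 206 206 167 197 219 219 218 219
196 219 220 219 220 165 180 203 203 202 202 204 204 201 146  29  19  20 105 183 199 204 202 203 203 204 176 191 218 218 218 219
197 219 218 219 222 174 181 203 204 205 204 204 203 202 158  66  53  55 126 187 197 204 204 205 204 205 175 195 218 218 219 218
V   250 250 250 241 125 143 241 248 248 247 223 212 244 246 250 250 250 248 247 179 241 248 248 248 230 110 110 244 250 250 250
```

Converted, -80 mm is -0.16, -60 mm is -0.12.

Emit:
pendant(plan=[[[0, 0, 0, 0, 0, 0, 50], [0, 0, 0, 0, 0, 0, 85], [0, 0, 0, 0, 0, 0, 85], [0, 0, 0, 0, 0, -0.05, 85], [0, 0, 0, 0, 0, -0.12, 85], [0, 0, 0, 0, 0, -0.16, 85], [0, 0, 0, 0, 0, -0.16, 85]]])

```text
clock: 22.9
position: [612.6, -210.6, 186.1]
eef_rot: [[0.98, -0.198, 0.003], [-0.198, -0.98, -0.001], [0.003, 0.0, -1.0]]
wrist_force: [-0.2, -0.0, -0.1]
gripper_width: 84.8
grip_force: 0.0
```

```bash
python3 d.py 605.4 -28.4 165 0;python3 b.py v4 | grep -E '^(195|196|197|V)'
```

```text
now [ 612.6 -210.6  186.1] yaw -11.4 q7 -1.71 F [-0.2 -0.  -0.1] t 22.9
rot [ 0.0007 -0.0031 -0.199 ] shift [ -43.1 -177.1   20.9]
195 219 220 219 224 187 187 206 208 206 206 210 210 208 187 119 109 110 165 202 208 208 206 206 206 206 168 199 219 218 218 219
196 220 220 219 221 167 180 203 203 203 203 204 204 201 145  29  20  20 107 183 200 204 203 203 203 204 175 192 218 217 219 219
197 219 219 219 221 176 181 204 205 204 205 205 202 201 158  65  54  55 126 188 197 206 204 205 204 205 177 197 217 219 218 218
V   249 249 249 240 124 142 241 247 247 247 222 210 243 246 249 250 250 247 247 178 240 247 247 247 229 108 109 243 249 249 249
```

View pics/v4c.png

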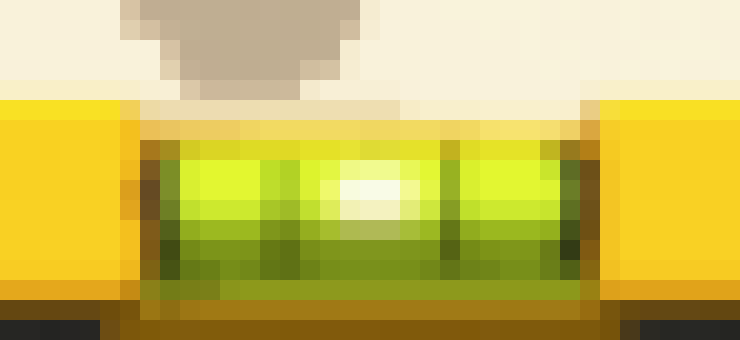

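The vial picture shows rings at crop px 280 and 450, with the bubble at about 370 midway between them. Now I move over the level to press it.

Converted, -177.1 mm is -0.3542, -165 mm is -0.33, -0.199 rad is -0.0995.

Emit:
pendant(plan=[[[0, 0, -0.025, -0.02, -0.08, 0.01, 74], [0, 0, -0.05, -0.04, -0.16, 0.03, 74], [0, 0, -0.075, -0.06, -0.25, 0.04, 74], [0, 0, -0.0995, -0.086, -0.33, 0.0418, 74], [0, 0, -0.0995, -0.0862, -0.3542, 0.0418, 74], [0, 0, -0.0995, -0.0862, -0.3542, 0.0418, 74], [0, 0, -0.0995, -0.0862, -0.3542, 0.0418, 74]]])

```text
clock: 23.82
position: [604.2, -30.7, 162.9]
eef_rot: [[1.0, -0.003, -0.001], [-0.003, -1.0, -0.001], [-0.001, 0.001, -1.0]]
wrist_force: [0.2, -0.4, -0.7]
gripper_width: 74.1
grip_force: 0.0
```

```bash
python3 d.py 605.2 -28 140 0
```

```text
now [604.2 -30.7 162.9] yaw -0.2 q7 -1.84 F [ 0.2 -0.4 -0.7] t 23.825
rot [ 0.0011  0.0009 -0.0029] shift [ 1.  -2.7 22.9]
```

Converted, 22 mm is 0.044, 20 mm is 0.04.

Emit:
pendant(plan=[[[0, 0, 0, 0.002, -0.004, 0.024, 74], [0, 0, 0, 0.002, -0.004, 0.04, 74], [0, 0, 0, 0.002, -0.004, 0.044, 74], [0, 0, 0, 0.002, -0.004, 0.044, 74]]])

```text
clock: 24.32
position: [605.1, -26.5, 141.3]
eef_rot: [[1.0, -0.0, -0.001], [-0.0, -1.0, 0.0], [-0.001, -0.0, -1.0]]
wrist_force: [0.3, 0.3, 0.4]
gripper_width: 74.0
grip_force: 0.0
```

```bash
python3 d.py 605.2 -28 130 0
```

```text
now [605.1 -26.5 141.3] yaw -0.0 q7 -1.86 F [0.3 0.3 0.4] t 24.325
rot [-0.0001  0.0005 -0.0003] shift [ 0.1  1.5 11.3]
```

Converted, 5 mm is 0.01, 4 mm is 0.008.

Emit:
pendant(plan=[[[0, 0, 0, 0, 0.002, 0.004, 74], [0, 0, 0, 0, 0.002, 0.008, 74], [0, 0, 0, 0, 0.002, 0.01, 74], [0, 0, 0, 0, 0.002, 0.01, 74]]])

```text
clock: 24.82
position: [605.3, -27.3, 136.6]
eef_rot: [[1.0, -0.0, -0.0], [-0.0, -1.0, -0.0], [-0.0, 0.0, -1.0]]
wrist_force: [0.4, 0.0, -0.1]
gripper_width: 74.1
grip_force: 0.0
```

```bash
python3 d.py 605.2 -28 130 0
```

```text
now [605.3 -27.3 136.6] yaw -0.0 q7 -1.86 F [ 0.4  0.  -0.1] t 24.825
rot [ 0.      0.     -0.0001] shift [-0.1  0.7  6.6]
```

Converted, 3 mm is 0.006, 2 mm is 0.004.

Emit:
pendant(plan=[[[0, 0, 0, 0, 0, 0.004, 74], [0, 0, 0, 0, 0, 0.006, 74], [0, 0, 0, 0, 0, 0.006, 74]]])

```text
clock: 25.2
position: [605.2, -27.4, 133.5]
eef_rot: [[1.0, -0.0, -0.0], [-0.0, -1.0, 0.0], [-0.0, -0.0, -1.0]]
wrist_force: [-0.1, -0.4, -0.2]
gripper_width: 74.0
grip_force: 0.0
```

```bash
python3 d.py 605.2 -28 130 0
```

```text
now [605.2 -27.4 133.5] yaw -0.0 q7 -1.86 F [-0.1 -0.4 -0.2] t 25.2
rot [-0.      0.0002 -0.0002] shift [-0.   0.6  3.5]
```

Converted, 5 mm is 0.01, 4 mm is 0.008.

Emit:
pendant(plan=[[[0, 0, 0, 0, 0, 0.004, 74], [0, 0, 0, 0, 0, 0.008, 74], [0, 0, 0, 0, 0, 0.01, 74], [0, 0, 0, 0, 0, 0.01, 74]]])

```text
clock: 25.7
position: [605.2, -27.3, 128.5]
eef_rot: [[1.0, -0.0, -0.0], [-0.0, -1.0, 0.0], [-0.0, -0.0, -1.0]]
wrist_force: [-0.3, 0.2, 0.1]
gripper_width: 74.0
grip_force: 0.0
```

```bash
python3 d.py 605.2 -28 130 0
```

```text
now [605.2 -27.3 128.5] yaw -0.0 q7 -1.87 F [-0.3  0.2  0.1] t 25.7
rot [-0.0001  0.0002 -0.0001] shift [-0.   0.7 -1.5]
```

Converted, 2 mm is 0.004, 1 mm is 0.002.

Emit:
pendant(plan=[[[0, 0, 0, 0, 0, 0.002, 74], [0, 0, 0, 0, 0, 0.004, 74], [0, 0, 0, 0, 0, 0.004, 74]]])

```text
clock: 26.08
position: [605.5, -27.4, 127.3]
eef_rot: [[1.0, -0.0, 0.0], [-0.0, -1.0, -0.0], [0.0, 0.0, -1.0]]
wrist_force: [-1.5, -0.5, 5.3]
gripper_width: 73.8
grip_force: 2.5
```

```bash
python3 d.py 605.2 -28 130 0
```

```text
now [605.5 -27.4 127.3] yaw -0.0 q7 -1.87 F [-1.5 -0.5  5.3] t 26.075
rot [ 0.0004 -0.0004 -0.0001] shift [-0.3  0.6 -2.7]
```

Contact: 5 N after about 0.7 mm of overtravel. Another 0.6 mm should give about 10 N.

Emit:
pendant(plan=[[[0, 0, 0, 0, 0, 0.0008, 74], [0, 0, 0, 0, 0, 0.0014, 74], [0, 0, 0, 0, 0, 0.0014, 74], [0, 0, 0, 0, 0, 0.0014, 74], [0, 0, 0, 0, 0, 0.0014, 74]]])

```text
clock: 26.7
position: [605.7, -27.4, 127.3]
eef_rot: [[1.0, -0.0, 0.001], [-0.0, -1.0, -0.001], [0.001, 0.001, -1.0]]
wrist_force: [-2.5, 0.0, 9.4]
gripper_width: 73.7
grip_force: 4.8
```

```bash
python3 d.py 605.2 -28 130 0
```

```text
now [605.7 -27.4 127.3] yaw -0.0 q7 -1.87 F [-2.5  0.   9.4] t 26.7
rot [ 0.0006 -0.001  -0.0002] shift [-0.5  0.6 -2.7]
```

Converted, 0.1 mm is 0.0002.

Emit:
pendant(plan=[[[0, 0, 0, 0, 0, 0.0002, 74], [0, 0, 0, 0, 0, 0.0002, 74], [0, 0, 0, 0, 0, 0.0002, 74], [0, 0, 0, 0, 0, 0.0002, 74], [0, 0, 0, 0, 0, 0.0002, 74], [0, 0, 0, 0, 0, 0.0002, 74], [0, 0, 0, 0, 0, 0.0002, 74], [0, 0, 0, 0, 0, 0.0002, 74]]])

```text
clock: 27.7
position: [605.7, -27.4, 127.3]
eef_rot: [[1.0, -0.0, 0.001], [-0.0, -1.0, -0.001], [0.001, 0.001, -1.0]]
wrist_force: [-3.3, -0.6, 10.6]
gripper_width: 74.0
grip_force: 5.2
```

```bash
python3 b.py v5 | grep -E '^(\[|195|196|197|V)'; python3 - <<'E'
from h import *
im2,_=snap("scene","f"); im=cv2.imread("pics/v5.png"); c=proj("scene",[[605,-28,134]])[0].astype(int); print(c)
a=im2[c[1]-40:c[1]+50,c[0]-50:c[0]+50,::-1]; b=im[155:245,250:380]
cv2.imwrite("pics/fc.png",np.hstack([cv2.resize(a,(390,350)),cv2.resize(b,(400,350))]))
E
```

```text
[[308.9, 195.3], [320.9, 195.3], [296.8, 195.3]]
195   0   9  48  62  63  62  62  63  63  64  63  64  64  63  63  62  61  59  58  56  57  54  54  51  48  48  47  45  45  43  42
196   8   9   0  63  62  62  62  65  63  62  65  63  63  64  64  63  61  59  58  57  56  54  54  52  48  48  47  46  46  43  42
197 137 162 123  85  65  63  62  64  62  63  64  63  62  65  65  63  61  61  60  58  56  56  55  54  51  50  48  47  45  44  43
V    32  28  64 115 126 128 139 153 167 179 187 198 206 213 218 222 224 226 229 232 234 235 236 240 243 244 244 245 246 247 247
[346 214]
```

View pics/fc.png

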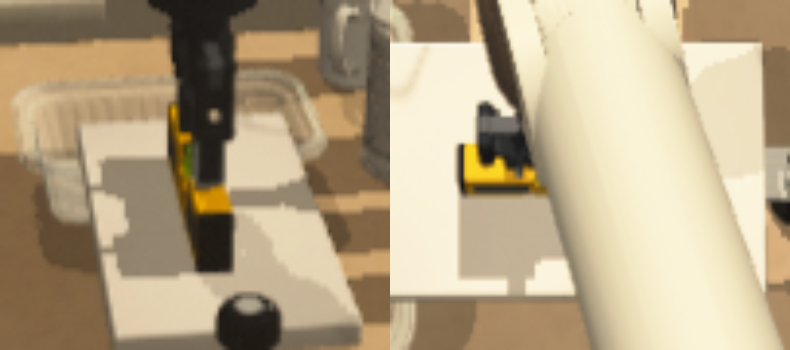

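Both fingertips press on the level's top at 10.6 N. The arm hides the bubble, but the load should move it only about 0.2 mm from the centred reading taken before.

```bash
python3 -c "
from bench import bot
print(bot.finish_job())"
```

```text
the job is handed in; nothing more can be done
None
```

I handed the job in at about 28 s with the gripper still pressing the level at about 10.6 N: all four chips are in the tub, the scraper stands on the worktop, and the bubble was centred between its rings before pressing, though the arm hid it under load.

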